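# Stand a leaning bauble up in its ring and slide it under the filling spout

## Task

The round china bauble has slumped over in the ring of its carrier plate: first nudge its neck until it stands upright in the ring by itself, then push the carrier plate along the counter between the guide rails of the filling station until it is fully home against the stop, the bauble still upright with its mouth under the spout. The china is thin: nudge it gently with a finger, never grip it or lift it out of its ring. Leave the jars, the bottle and the spatula alone.

Things in the scene. Friction and masses are not known exactly. Their poses are not given: they have to be found in the camera images.
- bauble: White china ball, 76 mm across, 0.18 kg, resting in the carrier's ring. Metal neck 26 mm across with an end lip 30 mm across, 8 mm high. Origin at the ball's centre, own z along the neck to the mouth. Starts leaning 37 degrees, any direction; it slips round in the ring when nudged and friction holds it at any tilt. Pushes of 1 N or so on the lip turn it about the ball's centre; let the finger rise with the lip. Over 15 N breaks it.
- mouth (a point): Centre of the bauble's open mouth, at the end of the neck, 75 mm from the ball's centre; 141 mm above the counter when the bauble is upright.
- carrier: Loose metal plate on the counter, 110 mm (own x) by 160 mm (own y), 25 mm thick, 0.7 kg, with a wooden ring on top. Origin at the centre of its underside, own z up. It travels with its +y edge ahead; the ring is centred 25 mm from the origin towards +y, so the rear (-y) edge, 80 mm behind the origin, is free to push on.
- seat (a point): Point fixed to the carrier where the ball's centre lies when it sits in the ring: 25 mm towards own +y from the carrier's origin, 66 mm above the counter. The ring is 74 mm across outside, 58 mm inside, its top 41 mm above the counter.
- station: Fixed filling station. Origin on the counter where the carrier's origin must end, axes as the carrier's must be: it comes in towards own +y to a stop bar 81 mm ahead. Rails 14 mm high, 118 mm apart inside, run from 30 mm ahead of the origin to the stop; the mouth flares to 170 mm at 20 mm behind the origin. A 60 mm column stands 155 mm ahead, with an arm over the bay 220 mm up; 300 mm high overall.
- spout (a point): Tip of the spout, 25 mm towards own +y of the station's origin and 168 mm above the counter. The spout is 10 mm across at the tip, widening to 32 mm at 193 mm above the counter.
- jar_a: Bystander: glass jar filled with white cream, 60 mm across, 72 mm high (swirl to 102 mm); origin at the centre of its underside.
- jar_b: Bystander: empty glass jar, 60 mm across, 72 mm high; origin at the centre of its underside.
- bottle: Bystander: small white bottle, 40 mm across, 75 mm high; origin at the centre of its underside.
- spatula: Bystander: spatula 280 mm long lying flat on the counter along its own x, origin mid-length on the counter.
Not all that is in view belongs to the job. There is more than one size of the carrier; the one meant has the size given above.

How it is judged:
On the way, in this order (a step that is already met when the one before it is completed fails the run):
1. the bauble stands upright in the ring by itself, untouched, before the carrier is home (angle between bauble's own z axis and vertical below 0.15 rad and distance between bauble and seat below 0.007 m and contact force between the arm and bauble below 0.1 N), for 0.3 s.
2. the carrier is home in the station with the bauble upright under the spout (angle between bauble's own z axis and vertical below 0.15 rad and distance between bauble and seat below 0.007 m and horizontal distance between carrier and station below 0.009 m and angle between the y axis of carrier and the y axis of station, either way round below 0.1 rad and horizontal distance between mouth and spout below 0.016 m), for 0.2 s.
At the end, for the whole second after the job is handed in: Bauble in the ring (ball centre within 7 mm of seat), neck within 0.15 rad of vertical, mouth within 16 mm sideways of the spout tip; carrier home (origin within 9 mm of the station's, turned under 0.1 rad); both at rest, bauble untouched (all of step 2 and contact force between the arm and bauble below 0.1 N and linear speed of each of bauble, carrier below 0.02 m/s and angular speed of bauble below 0.2 rad/s).
It fails at once if the bauble is gripped or pushed with more than 15 N (contact force between the fingers and bauble above 15 N).
It fails at once if the bauble leaves its ring (distance between bauble and seat above 0.025 m).
It fails at once if a jar, the bottle or the spatula is moved by more than 30 mm (distance of any of jar_a, jar_b, bottle, spatula from where it was at the start of the episode above 0.03 m).
It also fails if it takes over 72 s, if anything falls off the work surface, if the arm or the gripper's body presses on something with over 40 N, if the wrist force passes 120 N, or if a joint passes its speed limit or range.

## Robot

A 6-joint arm with a two-finger parallel gripper is mounted at the origin on the work surface. World frame = base frame: x ahead of the robot, y to its left, z up, the work surface at z = 0. Lengths are in m, angles in rad, forces in N, time in s.
With the tool pointing down it reaches from about 0.375 to 0.825 m from the base axis. Payload 5.5 kg.
Tool frame: the origin (TCP) lies at the very end of the fingers, on their centre line; the grasp point (between the pads) lies 19 mm behind it; x points along the fingers, y is the direction in which the jaws open and shut, and the axes are right-handed (so a half turn about x gives the same grasp; the last joint's range is limited). The gripper opens to 85 mm and grips with 20 to 120 N. Pads are 22 mm wide; open, the fingers measure 114 mm over their backs; the gripper's body (76 mm by 85 mm) begins 54 mm behind the grasp point. The pads swing forward as they close: fully open they stand 13 mm farther back than shut.
Start: joints at [-1.254, 0.314, -0.047, 1.21, 0, 1.571], TCP at [0.187, -0.57, 0.231] pointing down, gripper open.
Joint ranges: [-2.67, 2.67], [-0.69, 1.73], [-1.03, 1.25], [-2.08, 2.16], [-1.42, 1.45], [-3.14, 3.14]. Speed limits (rad/s): [2.39, 2.39, 3.01, 3.14, 3.14, 3.14].

## Interface

Orientations are given as a unit quaternion [x, y, z, w].
In Python, from station import readout, optics, sign_off gives the robot as it stands. The module is installed in compiled form; this text tells all that it offers.
- The arm moves only by the shell command python3 -m creep 'ROWS' [FORCE]. ROWS is JSON, one flat list of numbers, 7 for each row, row after row: the turn, a rotation vector about the world's x, y, z in rad, then the shift along the world's x, y, z in cm, then the gripper's target within -1 to 1 (shut at 1, half-way at 0, fully open at -1). A call has exactly 10 rows; each row is the pose to reach, as a shift and turn from the pose commanded when the call began; what a row does not reach only later rows make up. A row lasts 1/12 s, in which the tool goes at most 41.7 mm and 7.16 degrees, less where a joint would pass 70% of its speed; a pose out of reach is approached as far as the arm can. A call with a gripper value outside its range is refused whole. The fingers move at their own pace and stop on an object; FORCE is the grip in N (left out, the last holds). Time passes only in rows, so rows that repeat a pose let the fingers close, or fill a call up. It gives the time, the measured TCP pose, the force and the opening at its end, in the units of the state.
- readout.get_obs(): the state, without advancing time (a new reading comes with each control period).
- optics.read_camera(name): name is "side" or "top" or "wrist"; returns the picture (480x640x3 uint8, red, green, blue); there is no depth.
- optics.get_calibration(name): a dict with "fx", "fy", "cx", "cy" (pixels), "D" ([k1, k2, p1, p2, k3] as OpenCV has them; the pictures are not rectified), "camera_from_world" (4x4, takes a point from world to camera coordinates); the wrist camera has in their place "hand_eye" (4x4, takes a point from camera to tool coordinates, whose origin is the TCP and whose axes are the tool frame's). Camera axes: x right, y up, looking along -z (the intrinsics and any distortion apply to the point x, -y, -z); pixel columns grow to the right and rows downward; lengths in m; the calibration is good to about 2 mm. A picture is of the moment at which its call begins: read the wrist's pose just before it. get_calibration takes no time and is no camera call.
- sign_off(): hands the job in, once; it reports no verdict.
Trained networks look in the newest picture that a camera, given by its name, has taken for a name from the list of things; names that differ only in an ending like _2 or _b are one class to them, and where a whole thing is asked for, a point or a joint stands for the part that bears it (a point fixed in the world has none). Each returns a list of dicts, best first, with "conf" (0 to 1); they miss things now and then, are a little off and sometimes report something else, mostly with a low value. They report only what shows in the picture. A call takes as long as a camera call. They do not tell look-alikes from the thing itself.
- optics.trace(camera, name): "pixels" (480x640 bool, what is visible of it) and "at" ([column, row] in pixels, amid what is visible of it).
- optics.tip_of(camera, name): "at" ([column, row] in pixels: a listed point, or the origin of a listed thing).
The state is a dict: "t": time; "qpos": joint angles; "joint_vel": joint speeds; "joint_torque": joint torques, N m; "ee_pos": TCP position; "tool_rot": TCP orientation; "force": force on the tool from outside, world axes, zero at the start; "torque": the same for the moment, N m; "width": finger opening in m.
Only numpy, scipy, OpenCV 4.12 (cv2) and the standard library are available. Lean on these libraries where they do the work, as an engineer would, in place of code of your own. Each camera call takes 0.05 s, during which the arm holds its last target. There are 200 camera calls.

## Working session

There is one attempt and no reset: what is moved stays moved. The work goes in short steps, Python scripts to look and compute and a shell command to move; the robot and the scene stay as the last step left them, time stands still between calls to the robot, and variables do not carry over. Pictures are saved under pics/ and viewed, about 8 in all and at most 12, crops included, and the job is handed in when it is done.

```bash
mkdir -p pics; cat > h.py <<'E'
import numpy as np, cv2
from station import readout, optics
from scipy.spatial.transform import Rotation as R
F=np.diag([1.,-1,-1])
def cam(n):
    c=optics.get_calibration(n)
    K=np.array([[c['fx'],0,c['cx']],[0,c['fy'],c['cy']],[0,0,1]]);D=np.array(c['D'],float)
    if 'camera_from_world' in c: T=np.array(c['camera_from_world'])
    else:
        o=readout.get_obs();W=np.eye(4);W[:3,:3]=R.from_quat(o['tool_rot']).as_matrix();W[:3,3]=o['ee_pos']
        T=np.linalg.inv(W@np.array(c['hand_eye']))
    return K,D,T
def ray(C,px):
    K,D,T=C;u=cv2.undistortPoints(np.array([[px]],float),K,D)[0,0]
    d=T[:3,:3].T@(F@np.array([u[0],u[1],1])); return -T[:3,:3].T@T[:3,3], d/np.linalg.norm(d)
def atz(C,px,z):
    o,d=ray(C,px);return o+d*(z-o[2])/d[2]
def proj(C,P):
    K,D,T=C;p=(np.atleast_2d(P)@T[:3,:3].T+T[:3,3])@F
    return cv2.projectPoints(p,np.zeros(3),np.zeros(3),K,D)[0][:,0]
def tri(rs):
    A=sum(np.eye(3)-np.outer(d,d) for o,d in rs);b=sum((np.eye(3)-np.outer(d,d))@o for o,d in rs);return np.linalg.solve(A,b)
def snap(n,f):
    C=cam(n);im=optics.read_camera(n);cv2.imwrite('pics/'+f,im[:,:,::-1]);return C,im
E
python3 - <<'E'
from h import *
np.set_printoptions(precision=3,suppress=True)
ims=[]
for n in ['top','side']:
    C,im=snap(n,n+'0.png');ims.append(im)
    print(n,'campos',-C[2][:3,:3].T@C[2][:3,3])
    for k,z in [('bauble',.066),('mouth',.12),('carrier',0),('seat',.066),('station',0),('spout',.168),('jar_a',0),('jar_b',0),('bottle',0),('spatula',0)]:
        for r in optics.tip_of(n,k)[:3]: print(k,round(r['conf'],2),np.array(r['at']),atz(C,r['at'],z))
E
```

```text
top campos [ 0.364 -0.024  1.507]
bauble 0.86 [350.5 248.9] [ 0.537 -0.08   0.066]
mouth 0.56 [357.9 226.7] [ 0.583 -0.096  0.12 ]
carrier 0.69 [188.6 167.8] [0.766 0.34  0.   ]
carrier 0.64 [359.4 251.5] [ 0.538 -0.105  0.   ]
seat 0.63 [352.4 249.9] [ 0.535 -0.085  0.066]
seat 0.58 [167.1 164.9] [0.757 0.38  0.066]
spout 0.63 [226.7 258.4] [0.507 0.206 0.168]
jar_a 0.78 [399.2 169. ] [ 0.754 -0.214  0.   ]
jar_a 0.55 [329.2 178.5] [ 0.73  -0.031  0.   ]
jar_b 0.78 [399.2 169. ] [ 0.754 -0.214  0.   ]
jar_b 0.55 [329.2 178.5] [ 0.73  -0.031  0.   ]
bottle 0.63 [264.2 168.5] [0.76  0.139 0.   ]
spatula 0.81 [452.2 330.5] [ 0.334 -0.337  0.   ]
side campos [0.053 1.034 0.827]
bauble 0.77 [323.7 265.4] [ 0.526 -0.06   0.066]
mouth 0.89 [307.  237.8] [ 0.585 -0.089  0.12 ]
carrier 0.65 [326.5 277.5] [ 0.536 -0.102  0.   ]
carrier 0.56 [154.6 357.3] [0.764 0.351 0.   ]
seat 0.82 [145.3 334.4] [0.774 0.354 0.066]
seat 0.62 [325.2 260.7] [ 0.531 -0.083  0.066]
spout 0.81 [282.7 287.8] [0.507 0.201 0.168]
spout 0.59 [308.6 239.2] [ 0.543 -0.008  0.168]
jar_a 0.75 [274.7 246.2] [ 0.743 -0.195  0.   ]
jar_a 0.59 [321.3 262.4] [ 0.579 -0.167  0.   ]
jar_b 0.75 [274.7 246.2] [ 0.743 -0.195  0.   ]
jar_b 0.59 [321.3 262.4] [ 0.579 -0.167  0.   ]
bottle 0.93 [208.5 307.7] [0.755 0.142 0.   ]
bottle 0.64 [324.3 261.9] [ 0.572 -0.173  0.   ]
bottle 0.57 [308.5 238. ] [ 0.671 -0.28   0.   ]
spatula 0.97 [428.6 254.4] [ 0.309 -0.329  0.   ]
```

View pics/top0.png

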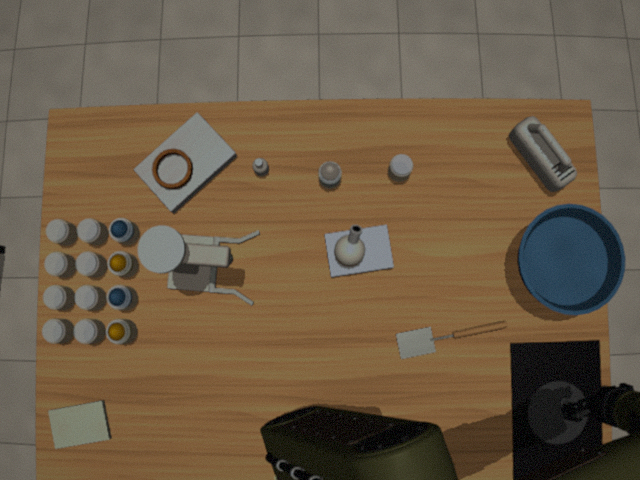

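View pics/side0.png

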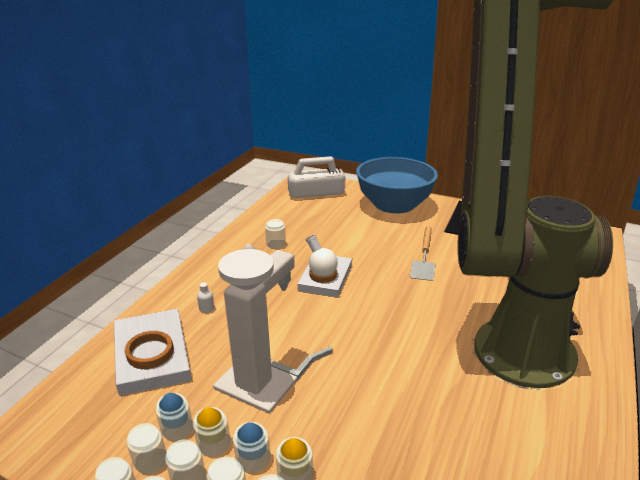

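The top view shows two carrier-like plates. The one at (359,251) holds the bauble, with its neck leaning towards image-up (world +x). The larger one at (188,165), with an empty ring, is the look-alike. The station is at (205,260), opening towards image-right (world -y). I'll confirm sizes and axes in one crop.

```bash
python3 - <<'E'
from h import *
np.set_printoptions(precision=3,suppress=True)
C=cam('top');im=cv2.imread('pics/top0.png')
c=cv2.resize(im[215:315,150:410],None,fx=3,fy=3,interpolation=cv2.INTER_CUBIC);cv2.imwrite('pics/crop1.png',c)
optics.read_camera('top')
for r in optics.trace('top','carrier')[:3]:
    m=r['pixels'].astype(np.uint8);p=cv2.findNonZero(m)[:,0].astype(float)
    w=np.array([atz(C,q,.025)[:2] for q in p]);rc=cv2.minAreaRect(w.astype(np.float32)*1000)
    print(r['conf'],r['at'],rc)
for r in optics.trace('top','station')[:2]: print('st',r['conf'],r['at'],cv2.boundingRect(cv2.findNonZero(r['pixels'].astype(np.uint8))))
CS=cam('side')
b=tri([ray(C,[350.5,248.9]),ray(CS,[323.7,265.4])]);m=tri([ray(C,[357.9,226.7]),ray(CS,[307,237.8])]);s=tri([ray(C,[226.7,258.4]),ray(CS,[282.7,287.8])])
print('bauble',b,'mouth',m,np.linalg.norm(m-b),'spout',s)
# rails top z=.014: flare/rail pixels
for q in [(259,233),(252,301),(218,239),(217,290),(168,235),(168,290)]: print(q,atz(C,q,.014))
E
```

```text
0.96 [369.5, 253.4] ((536.5451049804688, -102.4411849975586), (117.15581512451172, 165.08114624023438), 7.518389701843262)
st 0.76 [186.8, 257.0] (138, 226, 121, 79)
bauble [ 0.537 -0.081  0.051] mouth [ 0.586 -0.096  0.116] 0.0824459258512414 spout [0.506 0.205 0.171]
(259, 233) [0.587 0.15  0.014]
(252, 301) [0.414 0.168 0.014]
(218, 239) [0.573 0.256 0.014]
(217, 290) [0.443 0.257 0.014]
(168, 235) [0.585 0.386 0.014]
(168, 290) [0.443 0.383 0.014]
```

View pics/crop1.png

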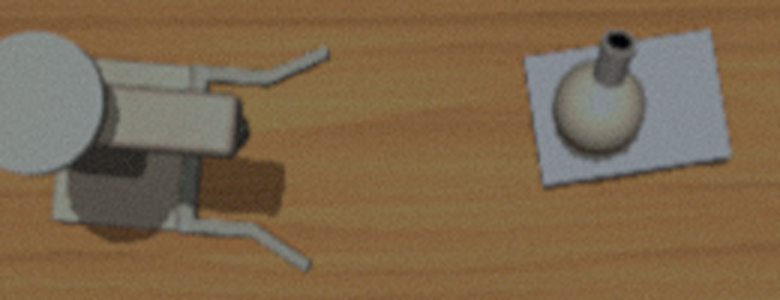

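The crop shows the loaded plate measuring 117x165 mm with mask bleed, which matches 110x160. It is yawed about +7.5°, and the neck leans +x, slightly -y. The station's flare tips are at (259,233) and (252,301), so its yaw is about -5.9° and its origin about (0.503, 0.179).

```bash
python3 - <<'E'
from h import *
np.set_printoptions(precision=3,suppress=True)
o=readout.get_obs();print(o['t'],o['ee_pos'],o['width'],o['force']);print(R.from_quat(o['tool_rot']).as_matrix())
print(optics.get_calibration('wrist')['hand_eye'])
E
```

```text
1.25 [ 0.187 -0.57   0.231] 0.08527128359603921 [-0.67   0.904  0.867]
[[-0.     0.312 -0.95 ]
 [-0.    -0.95  -0.312]
 [-1.     0.     0.   ]]
[[ 0.     0.307 -0.952 -0.143]
 [ 1.    -0.     0.     0.   ]
 [-0.    -0.952 -0.307 -0.078]
 [ 0.     0.     0.     1.   ]]
```

```bash
python3 -m creep '[0,0,0.12,2.2,2.3,0,1, 0,0,0.24,4.4,4.6,0,1, 0,0,0.36,6.6,6.9,0,1, 0,0,0.48,8.8,9.2,0,1, 0,0,0.6,11,11.6,0,1, 0,0,0.72,13.2,13.9,0,1, 0,0,0.84,15.4,16.2,0,1, 0,0,0.96,17.6,18.5,0,1, 0,0,1.08,19.8,20.8,0,1, 0,0,1.2,22,23.2,0,1]' 20
python3 -m creep '[0,0,0.12,2.2,2.3,0,1, 0,0,0.24,4.4,4.6,0,1, 0,0,0.36,6.6,6.9,0,1, 0,0,0.48,8.8,9.2,0,1, 0,0,0.6,11,11.6,0,1, 0,0,0.72,13.2,13.9,0,1, 0,0,0.84,15.4,16.2,0,1, 0,0,0.96,17.6,18.5,0,1, 0,0,1.08,19.8,20.8,0,1, 0,0,1.2,21.8,23.1,0,1]'
python3 -m creep '[0,0,0.113,0,0,0,1, 0,0,0.113,0,0,0,1, 0,0,0.113,0,0,0,1, 0,0,0.113,0,0,0,1, 0,0,0.113,0,0,0,1, 0,0,0.113,0,0,0,1, 0,0,0.113,0,0,0,1, 0,0,0.113,0,0,0,1, 0,0,0.113,0,0,0,1, 0,0,0.113,0,0,0,1]'
python3 - <<'E'
from h import *
np.set_printoptions(precision=3,suppress=True)
print(readout.get_obs()['qpos'])
C,im=snap('wrist','w1.png');print('cam',-C[2][:3,:3].T@C[2][:3,3])
for k,z in [('bauble',.066),('mouth',.126),('carrier',0),('seat',.066)]:
    for r in optics.tip_of('wrist',k)[:2]: print(k,round(r['conf'],2),np.array(r['at']),atz(C,r['at'],z))
E
```

```text
t: 2.08
ee_pos: [0.4078, -0.337, 0.2315]
tool_rot: [-0.512, -0.488, 0.512, -0.488]
force: [0.6, -0.6, -0.2]
width: 0.0002
t: 2.92
ee_pos: [0.6261, -0.1058, 0.2313]
tool_rot: [0.147, 0.692, -0.147, 0.692]
force: [0.6, 0.4, -0.0]
width: -0.0002
t: 3.75
ee_pos: [0.6249, -0.1073, 0.2314]
tool_rot: [0.11, 0.698, -0.11, 0.699]
force: [0.8, -0.8, 0.3]
width: 0.0001
[-0.17   0.379  0.044  1.236 -0.     0.142]
cam [ 0.55  -0.083  0.374]
bauble 0.6 [326.3 104.6] [ 0.537 -0.075  0.066]
mouth 0.94 [325.6 167.7] [ 0.578 -0.089  0.126]
seat 0.66 [327.9  99.9] [ 0.534 -0.072  0.066]
seat 0.48 [415.  270.4] [ 0.7   -0.04   0.066]
```

View pics/w1.png

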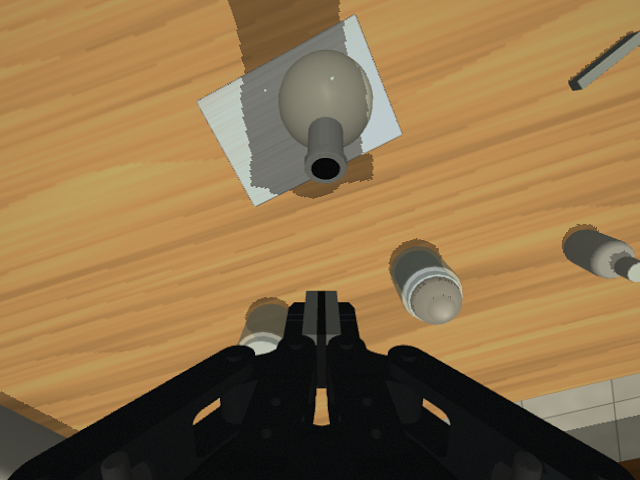

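Wrist view: the neck points straight at the finger, with the mouth at (325,168), the ball at (326,103) and the fingertip at (322,292). The mouth is 45 mm from the seat, as expected for a 37° lean.

```bash
python3 - <<'E'
from h import *
np.set_printoptions(precision=3,suppress=True)
C=cam('wrist')
w=np.array([atz(C,q,.025)[:2] for q in [(355,14),(401,133),(255,206),(198,102)]]);c=w.mean(0)
d=(w[0]+w[1]-w[2]-w[3])/2;print(w,c,np.linalg.norm(d),np.linalg.norm(w[0]-w[1]));u=d/np.linalg.norm(d);print(u,'seat',c+.025*u)
E
python3 -m creep '[0,0,0,0,0,-3,1, 0,0,0,0,0,-6,1, 0,0,0,0,0,-9,1, 0,0,0,0,0,-11.5,1, 0,0,0,0,0,-13,1, 0,0,0,-0.3,0.1,-13,1, 0,0,0,-0.6,0.2,-13,1, 0,0,0,-0.9,0.3,-13,1, 0,0,0,-1.2,0.4,-13,1, 0,0,0,-1.5,0.5,-13,1]'
```

```text
[[ 0.474 -0.029]
 [ 0.58  -0.014]
 [ 0.603 -0.169]
 [ 0.497 -0.184]] [ 0.539 -0.099] 0.15698539534090591 0.10669599213239848
[-0.147  0.989] seat [ 0.535 -0.074]
t: 4.83
ee_pos: [0.6107, -0.1022, 0.103]
tool_rot: [0.11, 0.698, -0.11, 0.699]
force: [0.0, -1.0, 0.1]
width: 0.0002
```

```bash
python3 -m creep '[0,0,0,-0.3,0.1,0,1, 0,0,0,-0.6,0.2,0,1, 0,0,0,-0.9,0.3,0,1, 0,0,0,-1.2,0.4,0.1,1, 0,0,0,-1.5,0.5,0.3,1, 0,0,0,-1.8,0.6,0.5,1, 0,0,0,-2.1,0.7,0.7,1, 0,0,0,-2.4,0.8,0.9,1, 0,0,0,-2.6,0.9,1.1,1, 0,0,0,-2.8,1.0,1.2,1]'
python3 - <<'E'
from h import *
np.set_printoptions(precision=3,suppress=True)
for n in ['wrist','top','side']:
    C,im=snap(n,n+'2.png')
    if n=='wrist':cv2.imwrite('pics/w2.png',im[:,:,::-1])
    for k,z in [('bauble',.066),('mouth',.136),('carrier',0)]:
        for r in optics.tip_of(n,k)[:1]: print(n,k,round(r['conf'],2),np.array(r['at']),atz(C,r['at'],z))
E
```

```text
t: 5.67
ee_pos: [0.5813, -0.0919, 0.1134]
tool_rot: [0.11, 0.699, -0.11, 0.698]
force: [1.0, -0.2, 1.2]
width: 0.0003
wrist bauble 0.88 [329.8 173.3] [ 0.531 -0.071  0.066]
wrist mouth 0.92 [323.5 282.3] [ 0.559 -0.084  0.136]
top mouth 0.45 [229.8 261.6] [0.502 0.204 0.136]
top carrier 0.72 [188.  164.7] [0.774 0.342 0.   ]
side bauble 0.75 [325.8 262.3] [ 0.527 -0.076  0.066]
side mouth 0.81 [312.5 234.7] [ 0.567 -0.083  0.136]
side carrier 0.86 [324.9 277.8] [ 0.539 -0.099  0.   ]
```

View pics/w2.png

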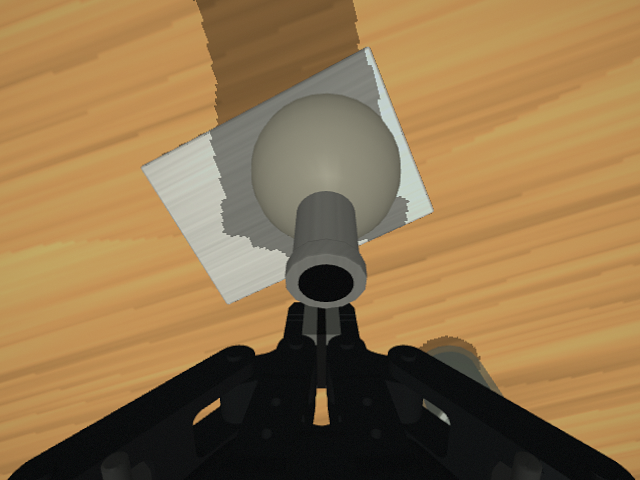

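The mouth at (325,283) has risen with the finger and the tilt is now about 21°. The plate is unmoved. Continuing.

```bash
python3 -m creep '[0,0,0,-0.2,0.08,0.1,1, 0,0,0,-0.4,0.15,0.2,1, 0,0,0,-0.6,0.22,0.3,1, 0,0,0,-0.8,0.3,0.4,1, 0,0,0,-1.0,0.38,0.5,1, 0,0,0,-1.2,0.45,0.6,1, 0,0,0,-1.4,0.52,0.7,1, 0,0,0,-1.6,0.6,0.8,1, 0,0,0,-1.8,0.65,0.8,1, 0,0,0,-1.9,0.7,0.8,1]'
cat > m.py <<'E'
from h import *
np.set_printoptions(precision=3,suppress=True)
import sys
for n in ['wrist','side','top']:
    C,im=snap(n,n+sys.argv[1]+'.png')
    for k,z in [('bauble',.066),('mouth',.14)]:
        for r in optics.tip_of(n,k)[:1]: print(n,k,round(r['conf'],2),np.array(r['at']),atz(C,r['at'],z))
E
python3 m.py 3
```

```text
t: 7.1
ee_pos: [0.5628, -0.0851, 0.1215]
tool_rot: [0.11, 0.698, -0.11, 0.699]
force: [0.0, 0.5, 1.3]
width: -0.0002
wrist bauble 0.91 [325.7 216.3] [ 0.536 -0.074  0.066]
wrist mouth 0.73 [320.4 270.5] [ 0.537 -0.077  0.14 ]
side bauble 0.94 [321.7 264.4] [ 0.532 -0.063  0.066]
side mouth 0.75 [319.7 239.5] [ 0.537 -0.061  0.14 ]
```

```bash
python3 -m creep '[0,0,0,-0.1,0.05,0,1, 0,0,0,-0.15,0.07,0,1, 0,0,0,-0.15,0.07,0,1, 0,0,0,0.3,-0.1,0,1, 0,0,0,1,-0.4,0,1, 0,0,0,2.5,-1,0,1, 0,0,0,4.5,-1.5,0,1, 0,0,0,6,-2,2,1, 0,0,0,6,-2,5,1, 0,0,0,6,-2,7,1]'
python3 m.py 4
python3 - <<'E'
import cv2,numpy as np
w=cv2.imread('pics/wrist4.png')[:400,120:520];s=cv2.imread('pics/side4.png')[200:300,270:370]
cv2.imwrite('pics/c4.png',np.hstack([w,cv2.resize(s,(400,400),interpolation=cv2.INTER_CUBIC)]))
E
```

```text
t: 8.38
ee_pos: [0.6245, -0.1058, 0.1926]
tool_rot: [0.11, 0.698, -0.11, 0.699]
force: [0.6, -0.6, 0.7]
width: 0.0
wrist bauble 0.78 [326.3 103.4] [ 0.537 -0.074  0.066]
wrist mouth 0.79 [324.1  94.9] [ 0.537 -0.076  0.14 ]
side bauble 0.77 [326.3 263.6] [ 0.523 -0.071  0.066]
side mouth 0.88 [318.5 237.7] [ 0.544 -0.069  0.14 ]
```

View pics/c4.png

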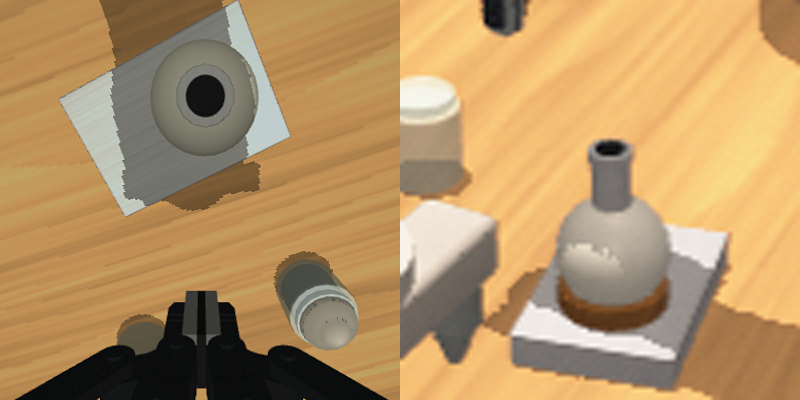

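Upright by itself: the wrist view has the mouth concentric with the ball at about (325,96), and the side view shows the neck vertical. Now going behind the plate, opening the fingers part-way to give a wide two-point pusher.

```bash
python3 -m creep '[0,0,0.12,-0.7,-1,0,-0.5, 0,0,0.24,-1.4,-2.1,0,-0.5, 0,0,0.36,-2,-3.2,0,-0.5, 0,0,0.48,-2.7,-4.3,0,-0.5, 0,0,0.6,-3.4,-5.4,0,-0.5, 0,0,0.72,-4.1,-6.5,0,-0.5, 0,0,0.84,-4.8,-7.6,0,-0.5, 0,0,0.96,-5.5,-8.7,0,-0.5, 0,0,1.08,-6.2,-9.8,0,-0.5, 0,0,1.2,-7,-10.8,0,-0.5]'
python3 -m creep '[0,0,0.12,0,0,0,-0.5, 0,0,0.24,0,0,0,-0.5, 0,0,0.36,0,0,0,-0.5, 0,0,0.48,0,0,0,-0.5, 0,0,0.6,0,0,-3,-0.5, 0,0,0.72,0,0,-6,-0.5, 0,0,0.82,0,0,-8,-0.5, 0,0,0.82,0,0,-8,-0.5, 0,0,0.82,0,0,-8,-0.5, 0,0,0.82,0,0,-8,-0.5]'
python3 - <<'E'
from h import *
o=readout.get_obs();print(o['qpos'],R.from_quat(o['tool_rot']).as_matrix().round(3))
C,im=snap('wrist','w5.png')
E
```

```text
t: 9.67
ee_pos: [0.5522, -0.2136, 0.1905]
tool_rot: [-0.305, 0.638, 0.306, 0.637]
force: [0.7, -0.3, -0.7]
width: 0.0638
t: 10.5
ee_pos: [0.5535, -0.2133, 0.1123]
tool_rot: [0.533, -0.465, -0.532, -0.465]
force: [-0.4, 0.7, -0.1]
width: 0.0639
[-3.67900905e-01  3.71679996e-01 -2.45773521e-01  9.52346323e-01
  7.24985771e-06 -2.07361073e+00] [[ 0.001 -0.991 -0.135]
 [-0.    -0.135  0.991]
 [-1.    -0.001 -0.   ]]
```

View pics/w5.png

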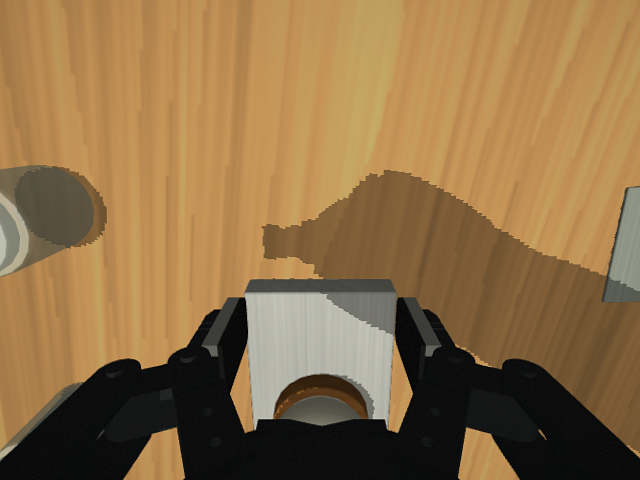

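Wrist view: the plate's rear edge is at row 280, columns 247–395, squarely centred between the fingers, with jaws parallel to the edge. Descending, then pushing along a gentle S-shaped path to the station.

```bash
python3 -m creep '[0,0,0,0,0,-2.5,-0.5, 0,0,0,0,0,-5,-0.5, 0,0,0,0,0,-7.5,-0.5, 0,0,0,0,0,-9.5,-0.5, 0,0,0,0,0,-10.6,-0.5, 0,0,0,-0.06,0.4,-10.6,-0.5, 0,0,0,-0.12,0.8,-10.6,-0.5, 0,0,0,-0.18,1.2,-10.6,-0.5, 0,0,0,-0.24,1.6,-10.6,-0.5, 0,0,0,-0.3,2.0,-10.6,-0.5]'
python3 -m creep '[0,0,0.01,-0.05,0.3,0,-0.5, 0,0,0.025,-0.1,0.6,0,-0.5, 0,0,0.04,-0.16,0.9,0,-0.5, 0,0,0.055,-0.22,1.2,0,-0.5, 0,0,0.07,-0.28,1.5,0,-0.5, 0,0,0.08,-0.34,1.8,0,-0.5, 0,0,0.09,-0.41,2.1,0,-0.5, 0,0,0.10,-0.48,2.4,0,-0.5, 0,0,0.11,-0.55,2.7,0,-0.5, 0,0,0.12,-0.63,3.0,0,-0.5]'
python3 m.py 6
```

```text
t: 11.38
ee_pos: [0.551, -0.193, 0.0068]
tool_rot: [0.534, -0.464, -0.532, -0.465]
force: [0.0, -0.4, 0.3]
width: 0.0641
t: 12.22
ee_pos: [0.5456, -0.1646, 0.0064]
tool_rot: [0.562, -0.432, -0.558, -0.431]
force: [3.6, -4.1, -0.6]
width: 0.0637
side bauble 0.75 [325.6 269.6] [ 0.513 -0.044  0.066]
side mouth 0.61 [323.5 246.2] [ 0.515 -0.035  0.14 ]
top bauble 0.91 [338.6 255. ] [ 0.523 -0.051  0.066]
top mouth 0.59 [342.2 251.2] [ 0.523 -0.058  0.14 ]
```

```bash
python3 -m creep '[0,0,0.01,-0.11,0.4,0,-0.5, 0,0,0.02,-0.22,0.8,0,-0.5, 0,0,0.03,-0.33,1.2,0,-0.5, 0,0,0.04,-0.45,1.6,0,-0.5, 0,0,0.05,-0.57,2.0,0,-0.5, 0,0,0.06,-0.69,2.4,0,-0.5, 0,0,0.06,-0.82,2.8,0,-0.5, 0,0,0.06,-0.95,3.2,0,-0.5, 0,0,0.06,-1.08,3.6,0,-0.5, 0,0,0.06,-1.2,4.0,0,-0.5]'
python3 -m creep '[0,0,0,-0.13,0.4,0,-0.5, 0,0,0,-0.26,0.8,0,-0.5, 0,0,0,-0.39,1.2,0,-0.5, 0,0,0,-0.52,1.6,0,-0.5, 0,0,0,-0.65,2.0,0,-0.5, 0,0,0,-0.78,2.4,0,-0.5, 0,0,0,-0.91,2.8,0,-0.5, 0,0,0,-1.04,3.2,0,-0.5, 0,0,0,-1.17,3.6,0,-0.5, 0,0,0,-1.3,4.0,0,-0.5]'
python3 m.py 7
python3 - <<'E'
import cv2,numpy as np
w=cv2.imread('pics/wrist7.png');s=cv2.imread('pics/top7.png')[200:320,210:360]
cv2.imwrite('pics/c7.png',np.hstack([cv2.resize(w,(400,300)),cv2.resize(s,(400,320),interpolation=cv2.INTER_CUBIC)[:300]]))
E
```

```text
t: 13.5
ee_pos: [0.5328, -0.1248, 0.0061]
tool_rot: [0.574, -0.415, -0.571, -0.414]
force: [2.1, -7.6, 3.5]
width: 0.064
t: 14.33
ee_pos: [0.5197, -0.0848, 0.0061]
tool_rot: [0.574, -0.416, -0.571, -0.414]
force: [2.2, -7.6, 3.4]
width: 0.0642
side bauble 0.85 [326.7 289.3] [0.477 0.036 0.066]
side mouth 0.97 [322.  262.4] [0.489 0.036 0.14 ]
top bauble 0.75 [308.4 270.3] [0.486 0.023 0.066]
top mouth 0.57 [308.4 267.8] [0.486 0.021 0.14 ]
```

View pics/c7.png

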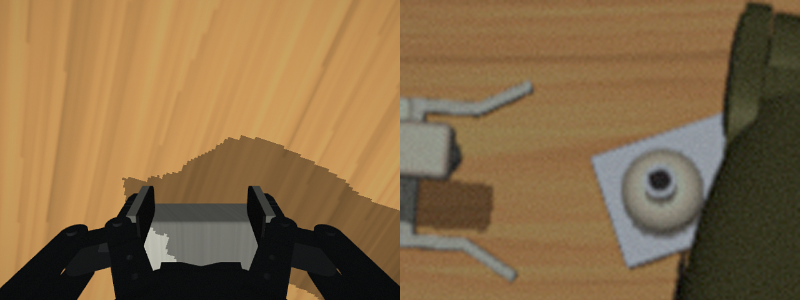

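The plate stays flush with the fingers and the bauble is upright at (308,269) in the top view. The heading is +18°. Now curving back to about -6°.

```bash
python3 -m creep '[0,0,-0.004,-0.14,0.4,0,-0.5, 0,0,-0.01,-0.28,0.8,0,-0.5, 0,0,-0.018,-0.42,1.2,0,-0.5, 0,0,-0.027,-0.56,1.6,0,-0.5, 0,0,-0.036,-0.7,2.0,0,-0.5, 0,0,-0.045,-0.83,2.4,0,-0.5, 0,0,-0.054,-0.96,2.8,0,-0.5, 0,0,-0.063,-1.09,3.2,0,-0.5, 0,0,-0.072,-1.22,3.6,0,-0.5, 0,0,-0.08,-1.35,4.0,0,-0.5]'
python3 -m creep '[0,0,-0.01,-0.12,0.4,0,-0.5, 0,0,-0.02,-0.23,0.8,0,-0.5, 0,0,-0.031,-0.33,1.2,0,-0.5, 0,0,-0.042,-0.43,1.6,0,-0.5, 0,0,-0.053,-0.52,2.0,0,-0.5, 0,0,-0.064,-0.6,2.4,0,-0.5, 0,0,-0.076,-0.68,2.8,0,-0.5, 0,0,-0.088,-0.75,3.2,0,-0.5, 0,0,-0.1,-0.82,3.6,0,-0.5, 0,0,-0.112,-0.88,4.0,0,-0.5]'
python3 m.py 8
python3 - <<'E'
import cv2,numpy as np
w=cv2.imread('pics/wrist8.png');s=cv2.imread('pics/top8.png')[200:320,190:340];q=cv2.imread('pics/side8.png')[230:410,210:390]
cv2.imwrite('pics/c8.png',np.hstack([cv2.resize(q,(400,400)),cv2.resize(s,(400,320),interpolation=cv2.INTER_CUBIC)[[*range(320)]+[0]*80]]))
E
```

```text
t: 15.62
ee_pos: [0.5054, -0.0451, 0.0059]
tool_rot: [0.557, -0.439, -0.554, -0.436]
force: [1.2, -9.2, 5.1]
width: 0.0642
t: 16.45
ee_pos: [0.4956, -0.0057, 0.0058]
tool_rot: [0.531, -0.47, -0.529, -0.466]
force: [-0.6, -12.1, 8.6]
width: 0.064
side bauble 0.81 [310.1 308.5] [0.482 0.121 0.066]
side mouth 0.7 [310.6 281.8] [0.48 0.12 0.14]
top bauble 0.95 [278.7 272.4] [0.482 0.096 0.066]
top mouth 0.67 [272.8 267.2] [0.488 0.103 0.14 ]
```

View pics/c8.png

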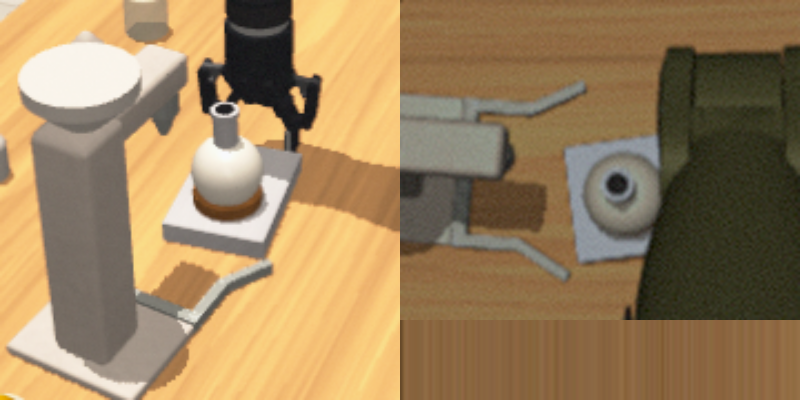

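The side and top views show the bauble upright and the plate just short of the flare, about 9 mm to the -x side and still at +7°. I'll turn it faster over the next stretch and raise the fingers 3 mm, because the vertical force is building.

```bash
python3 -m creep '[0,0,-0.02,-0.08,0.2,0.1,-0.5, 0,0,-0.045,-0.16,0.4,0.2,-0.5, 0,0,-0.07,-0.24,0.6,0.3,-0.5, 0,0,-0.095,-0.32,0.8,0.3,-0.5, 0,0,-0.12,-0.4,1.0,0.3,-0.5, 0,0,-0.145,-0.48,1.2,0.3,-0.5, 0,0,-0.17,-0.56,1.4,0.3,-0.5, 0,0,-0.195,-0.64,1.6,0.3,-0.5, 0,0,-0.22,-0.72,1.8,0.3,-0.5, 0,0,-0.24,-0.8,2.0,0.3,-0.5]'
cat > p.py <<'E'
import sys
from h import *
np.set_printoptions(precision=3,suppress=True)
C=cam('top');optics.read_camera('top')
for r in optics.trace('top','carrier')[:3]:
    w=np.array([atz(C,q,.025)[:2] for q in cv2.findNonZero(r['pixels'].astype(np.uint8))[:,0].astype(float)])
    rc=cv2.minAreaRect(w.astype(np.float32)*1000);print(round(r['conf'],2),rc,cv2.boxPoints(rc).round().tolist())
o=readout.get_obs();z=R.from_quat(o['tool_rot']).as_matrix()[:,2];print('tool heading',np.degrees(np.arctan2(-z[0],z[1])))
E
python3 m.py 9; python3 p.py
python3 - <<'E'
import cv2,numpy as np
w=cv2.imread('pics/wrist9.png');s=cv2.imread('pics/top9.png')[200:320,190:340]
cv2.imwrite('pics/c9.png',np.hstack([cv2.resize(w,(400,320)),cv2.resize(s,(400,320),interpolation=cv2.INTER_CUBIC)]))
E
```

```text
t: 17.73
ee_pos: [0.4858, 0.0159, 0.0075]
tool_rot: [-0.47, 0.53, 0.471, 0.526]
force: [-1.8, -4.8, 0.1]
width: 0.064
side bauble 0.8 [308.2 313.5] [0.478 0.14  0.066]
side mouth 0.58 [302.7 286.6] [0.488 0.144 0.14 ]
top bauble 0.85 [261.2 268.3] [0.492 0.138 0.066]
top mouth 0.68 [262.5 265.4] [0.492 0.127 0.14 ]
0.62 ((489.35040283203125, 148.48455810546875), (85.653564453125, 105.89645385742188), 89.53800201416016) [[436.0, 106.0], [542.0, 105.0], [543.0, 191.0], [437.0, 192.0]]
0.56 ((774.2192993164062, 344.5851135253906), (165.91928100585938, 226.3671417236328), 42.56328201293945) [[637.0, 372.0], [790.0, 205.0], [912.0, 317.0], [759.0, 484.0]]
tool heading -6.561183776913848
```

View pics/c9.png

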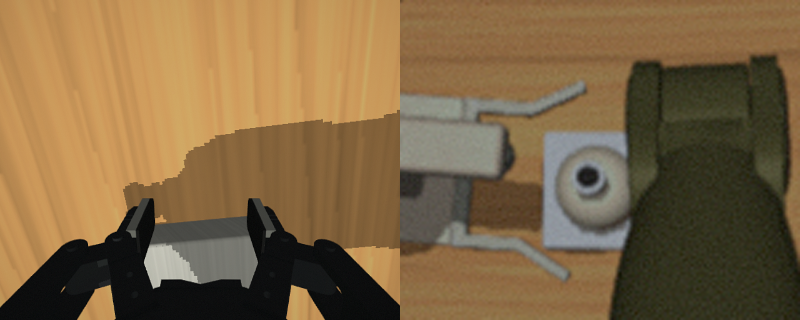

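Plate heading is now about 0° and centred near (0.489, 0.111), with the -x finger leading so it keeps turning into line. Continuing into the rails.

```bash
python3 -m creep '[0,0,0,0.03,0.3,0,-0.5, 0,0,0,0.06,0.6,0,-0.5, 0,0,0,0.1,0.9,0,-0.5, 0,0,0,0.13,1.2,0,-0.5, 0,0,0,0.16,1.5,0,-0.5, 0,0,0,0.2,1.8,0,-0.5, 0,0,0,0.23,2.1,0,-0.5, 0,0,0,0.26,2.4,0,-0.5, 0,0,0,0.3,2.7,0,-0.5, 0,0,0,0.33,3.0,0,-0.5]'
python3 m.py 10;python3 p.py
```

```text
t: 19.12
ee_pos: [0.4916, 0.0472, 0.0083]
tool_rot: [-0.471, 0.528, 0.471, 0.528]
force: [-2.3, -3.9, -2.6]
width: 0.064
side bauble 0.72 [294.6 316.1] [0.502 0.161 0.066]
side mouth 0.66 [291.4 291.6] [0.502 0.171 0.14 ]
top bauble 0.63 [252.3 265. ] [0.501 0.16  0.066]
top mouth 0.62 [252.3 261.9] [0.501 0.151 0.14 ]
0.88 ((775.5137329101562, 344.91607666015625), (168.31700134277344, 228.70440673828125), 42.15303421020508) [[636.0, 373.0], [790.0, 204.0], [915.0, 317.0], [761.0, 486.0]]
0.75 ((501.0143127441406, 183.63876342773438), (71.07002258300781, 108.57466888427734), 89.32331085205078) [[446.0, 149.0], [555.0, 147.0], [556.0, 219.0], [447.0, 220.0]]
tool heading -6.5712704263580655
```

```bash
python3 -m creep '[0,0,0,0.03,0.3,0,-0.5, 0,0,0,0.06,0.6,0,-0.5, 0,0,0,0.1,0.9,0,-0.5, 0,0,0,0.13,1.2,0,-0.5, 0,0,0,0.16,1.5,0,-0.5, 0,0,0,0.2,1.8,0,-0.5, 0,0,0,0.23,2.1,0,-0.5, 0,0,0,0.26,2.4,0,-0.5, 0,0,0,0.29,2.7,0,-0.5, 0,0,0,0.32,3.0,0,-0.5]'
python3 m.py 11;python3 p.py
python3 - <<'E'
import cv2,numpy as np
w=cv2.imread('pics/wrist11.png');s=cv2.imread('pics/top11.png')[200:320,170:320];q=cv2.imread('pics/side11.png')[230:410,210:390]
a=np.vstack([cv2.resize(w,(400,300)),cv2.resize(s,(400,300),interpolation=cv2.INTER_CUBIC)])
cv2.imwrite('pics/c11.png',np.hstack([a,cv2.resize(q,(400,600))]))
E
```

```text
t: 20.5
ee_pos: [0.4939, 0.0743, 0.0083]
tool_rot: [-0.472, 0.53, 0.469, 0.526]
force: [-3.0, -10.4, 5.1]
width: 0.0641
side mouth 0.91 [286.5 297.3] [0.503 0.194 0.14 ]
top bauble 0.55 [260.3 167.2] [0.746 0.142 0.066]
top mouth 0.53 [235.9 257.6] [0.511 0.189 0.14 ]
0.79 ((774.8732299804688, 344.77398681640625), (171.1570281982422, 231.4544219970703), 42.89979553222656) [[633.0, 371.0], [791.0, 202.0], [916.0, 318.0], [759.0, 488.0]]
0.58 ((507.6953125, 219.0297393798828), (55.949562072753906, 106.37896728515625), 89.554931640625) [[454.0, 191.0], [561.0, 191.0], [561.0, 247.0], [455.0, 247.0]]
tool heading -6.603729755577585
```

View pics/c11.png

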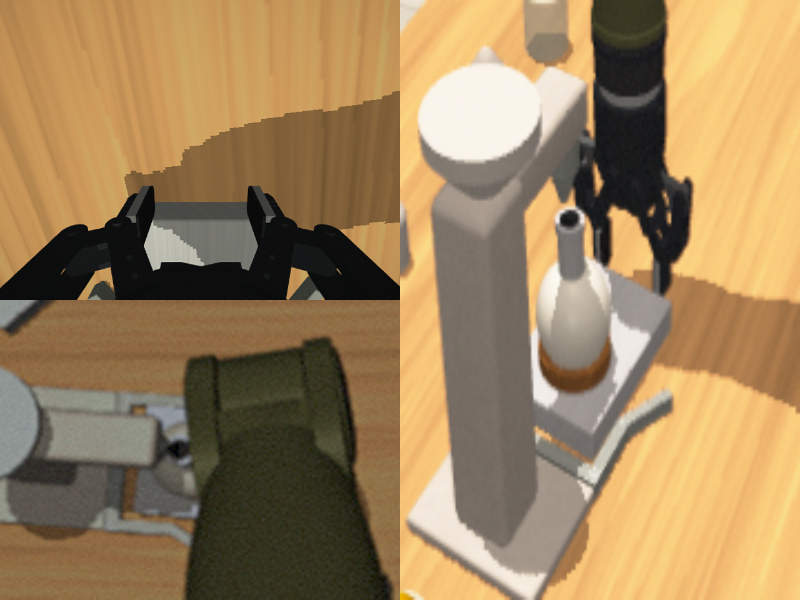

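The plate is flush with the fingers and inside the rails, and the bauble is upright and just short of the spout. About 13 mm to go, pushing slowly and watching the force.

```bash
python3 -m creep '[0,0,0,0.02,0.15,0,-0.5, 0,0,0,0.03,0.3,0,-0.5, 0,0,0,0.05,0.45,0,-0.5, 0,0,0,0.06,0.6,0,-0.5, 0,0,0,0.08,0.75,0,-0.5, 0,0,0,0.09,0.9,0,-0.5, 0,0,0,0.1,1.0,0,-0.5, 0,0,0,0.11,1.1,0,-0.5, 0,0,0,0.12,1.2,0,-0.5, 0,0,0,0.12,1.2,0,-0.5]'
```

```text
t: 21.88
ee_pos: [0.495, 0.0863, 0.0083]
tool_rot: [-0.472, 0.53, 0.469, 0.526]
force: [-2.7, -10.0, 6.1]
width: 0.0639
```

```bash
python3 -m creep '[0,0,0,0,0.05,0,-0.5, 0,0,0,0,0.1,0,-0.5, 0,0,0,0,0.15,0,-0.5, 0,0,0,0,0.2,0,-0.5, 0,0,0,0,0.25,0,-0.5, 0,0,0,0,0.3,0,-0.5, 0,0,0,0,0.35,0,-0.5, 0,0,0,0,0.4,0,-0.5, 0,0,0,0,0.4,0,-0.5, 0,0,0,0,0.4,0,-0.5]'
```

```text
t: 22.72
ee_pos: [0.4952, 0.0897, 0.0083]
tool_rot: [-0.472, 0.53, 0.469, 0.526]
force: [-2.2, -12.5, 5.4]
width: 0.0641
```

```bash
python3 -m creep '[0,0,0,0,0.05,0,-0.5, 0,0,0,0,0.1,0,-0.5, 0,0,0,0,0.15,0,-0.5, 0,0,0,0,0.2,0,-0.5, 0,0,0,0,0.25,0,-0.5, 0,0,0,0,0.3,0,-0.5, 0,0,0,0,0.35,0,-0.5, 0,0,0,0,0.4,0,-0.5, 0,0,0,0,0.4,0,-0.5, 0,0,0,0,0.4,0,-0.5]'
```

```text
t: 23.55
ee_pos: [0.4951, 0.0899, 0.0083]
tool_rot: [-0.474, 0.532, 0.466, 0.525]
force: [-1.4, -24.6, 9.1]
width: 0.0641
```

It stalled at y=0.090 with the force rising to 25 N, so it is against the stop where predicted. Backing off.

```bash
python3 -m creep '[0,0,0,0,-0.2,0,-0.5, 0,0,0,0,-0.4,0,-0.5, 0,0,0,-0.05,-0.6,0,-0.5, 0,0,0,-0.1,-1.2,0,-0.5, 0,0,0,-0.2,-2.5,0,-0.5, 0,0,0,-0.4,-4.5,0,-0.5, 0,0,0,-0.7,-7,0,-0.5, 0,0,0,-1,-10,0,-0.5, 0,0,0,-1.3,-13,1,-0.5, 0,0,0,-1.6,-16,3,-0.5]'
python3 -m creep '[0,0,0,0,-2,2,-0.5, 0,0,0,0,-4,4,-0.5, 0,0,0,0,-6,6,-0.5, 0,0,0,0,-8,6,-0.5, 0,0,0,0,-8,6,-0.5, 0,0,0,0,-8,6,-0.5, 0,0,0,0,-8,6,-0.5, 0,0,0,0,-8,6,-0.5, 0,0,0,0,-8,6,-0.5, 0,0,0,0,-8,6,-0.5]'
python3 m.py 12;python3 p.py
python3 - <<'E'
import cv2,numpy as np
s=cv2.imread('pics/top12.png')[205:315,160:300];q=cv2.imread('pics/side12.png')[230:410,210:390]
from h import *
C=cam('top');print('rear edge',[atz(C,p,.025) for p in []])
cv2.imwrite('pics/c12.png',np.hstack([cv2.resize(s,(420,330),interpolation=cv2.INTER_CUBIC)[[*range(330)]+[0]*50],cv2.resize(q,(380,380))]))
E
```

```text
t: 24.38
ee_pos: [0.4778, -0.0638, 0.0368]
tool_rot: [-0.47, 0.528, 0.472, 0.527]
force: [0.2, -0.9, 0.1]
width: 0.0644
t: 25.22
ee_pos: [0.4797, -0.1423, 0.0979]
tool_rot: [-0.471, 0.528, 0.471, 0.527]
force: [-0.7, 0.3, 0.7]
width: 0.0641
side bauble 0.56 [285.9 332.9] [0.493 0.222 0.066]
side mouth 0.85 [281.4 299.8] [0.509 0.207 0.14 ]
top bauble 0.71 [235.4 262.2] [0.508 0.202 0.066]
top mouth 0.77 [234.6 258.1] [0.51  0.192 0.14 ]
0.83 ((503.0196533203125, 177.2596435546875), (162.82640075683594, 108.93408966064453), 83.60721588134766) [[440.0, 102.0], [548.0, 90.0], [566.0, 252.0], [458.0, 264.0]]
0.69 ((773.8812255859375, 343.8738098144531), (168.3899383544922, 229.0692901611328), 42.826812744140625) [[634.0, 371.0], [790.0, 203.0], [913.0, 317.0], [758.0, 485.0]]
tool heading -6.570634150520714
rear edge []
```

View pics/c12.png

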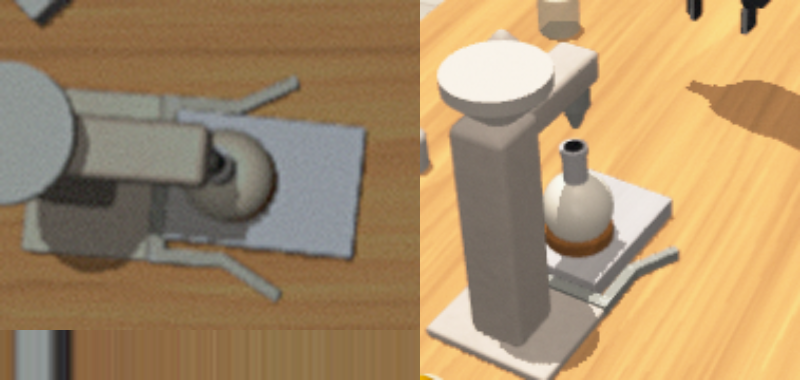

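Plate measured at (0.503, 0.177), heading -6.4°, within 2 mm and 0.5° of the station estimate. The bauble is upright with its mouth under the spout tip and the arm is well clear.

```bash
python3 -c "
from station import sign_off
print(sign_off())"
```

```text
the job is handed in; nothing more can be done
None
```

The bauble stands upright in its ring and the carrier is pushed home against the stop, with the mouth under the spout. I handed the job in at about 26 s of the 72 s. The sign-off reports no verdict.

**What I did:** I nudged the lip with the shut fingers, letting them rise with it, from 37° to about upright. Then I pushed the carrier's rear edge with the part-open fingers along a curve into the rails. It stalled at the stop with the wrist force rising to 25 N, and I backed the arm clear.

**Last checks:**

| Check | Measured | Target (from the pictures) |
|---|---|---|
| Carrier position | (0.503, 0.177) | station about (0.503, 0.179) |
| Carrier heading | -6.4° | station about -5.9° |
| Mouth, side camera | (0.509, 0.207) | spout about (0.506, 0.205) |

**Readings that disagreed:**
- **Mouth from above:** the top camera put the mouth at (0.510, 0.192), about 13 mm from the spout, but the station's arm partly hides it there.
- **Tilt:** the side camera's ball and mouth readings were about 16 mm apart sideways in x and about 15 mm in y. Taken at face value that exceeds the 0.15 rad limit. I put it down to the ball being partly hidden behind the station's column, because the picture shows the neck vertical.
- **Bystanders:** the arm stayed clear of the jars, the bottle and the spatula, but I did not re-measure them at the end.

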